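Stand the loaded tube-post carrier in the send dish, heavy end down

TASK

Lift the closed tube-post carrier a few centimetres by its middle band and see which end dips, for that end holds the load; then lay it back flat on the bench and let go. Take it anew by the band at its light end and stand it upright, loaded end down, in the round send dish of the tube station, setting it down gently and letting go. Leave the tape roll, the little metal bowl and the small carton where they are.

Things in the scene. Friction and masses are not known exactly. Their poses are not given: they have to be found in the camera images.
- carrier: Closed, pale grey tube lying on the bench: 160 mm long, 44 mm in diameter, about 0.58 kg, with black ends and three equal smooth black bands, 8 mm wide, 56 mm in diameter. It lies on the bands, axis 28 mm above the bench. Origin: middle of the tube on its axis, inside the middle band; x along the tube. A 0.42 kg load is hidden in one end, +x or -x by chance, centre of mass 42 mm from the middle.
- band_plus (a point): Centre of the carrier's band towards +x, on the axis, 46 mm from the middle. Pinched across a band with a light grip (20 to 30 N) and lifted, the carrier turns in the fingers: by the middle band the loaded end dips; by the band at the light end it swings down as it rises, till it hangs within about 10 degrees of upright, loaded end about 126 mm below the grip (gripped harder, it leans more).
- band_minus (a point): Centre of the carrier's band towards -x, on the axis, 46 mm from the middle; like the other band. The load stays in its end for the whole run, however the carrier is turned.
- end_plus (a point): Tip of the carrier's +x end, on the axis, 80 mm from the middle. Both ends look alike: black bumpers with slightly crowned faces (radius 60 mm). The carrier stands by itself only on the loaded end, where it rights itself from leans up to about 10 degrees; stood on the light end it topples.
- end_minus (a point): Tip of the carrier's -x end, on the axis, 80 mm from the middle; looks just like the other end.
- station: The tube station, fixed: an off-white housing with a swing-out send dish. Origin on the bench under the dish's centre; z up; y from the dish along the arm to the housing. The arm, 40 mm wide with its top 16 mm above the bench, runs 195 mm in y to a pivot. Nothing of the station but arm and dish is within 140 mm of the dish's centre.
- housing (a point): Centre of the housing's top, 277 mm above the bench; the housing is 220 mm (x) by 200 mm (y), axes as station. From its far side a grey conduit runs on towards +y.
- dish (a point): Centre of the round aluminium send dish's flat floor, 24 mm above the bench. The dish is 96 mm across inside, 104 mm outside, its rim 8 mm higher than the floor.
- tape: Bystander, loose: a roll of white tape lying flat, 80 mm across and 24 mm high; origin at the centre of its underside.
- gallipot: Bystander, loose: a small round metal bowl, 76 mm across the rim and 36 mm high; origin at the centre of its underside.
- vial_box: Bystander, loose: a pale paper carton 85 x 55 x 34 mm (x, y, z); origin at the centre of its underside.
There are look-alikes about, which are no part of the job. Leave any blue look-alike of the carrier alone.

How it is judged:
On the way, in this order (a step that is already met when the one before it is completed fails the run):
1. the carrier is lifted by its middle band: its middle at least 20 mm above where it lay, gripped within 25 mm of its middle (height (world z) of carrier above 0.048 m and distance between the grasp point and carrier below 0.025 m and contact force between the fingers and carrier above 1 N), for 0.2 s.
2. the carrier lies flat on the bench again, let go (height (world z) of carrier below 0.033 m and angle between carrier's own x axis and vertical between 1.5 and 1.64 rad and contact force between the fingers and carrier below 0.1 N), for 0.1 s.
3. the carrier is lifted again, now by an end band: its middle at least 50 mm above the bench, gripped more than 35 mm from its middle (height (world z) of carrier above 0.05 m and distance between the grasp point and carrier above 0.035 m and contact force between the fingers and carrier above 1 N), for 0.1 s.
At the end, for the whole second after the job is handed in: The carrier stands by itself on the floor of the send dish, within 8 degrees of upright (only the loaded end down can do so), its middle within 35 mm of the dish's centre in plan and 74 to 84 mm above the dish floor, resting on the dish, released and at rest (slower than 0.03 m/s and 0.3 rad/s) (horizontal distance between carrier and dish below 0.035 m and angle between the x axis of carrier and the z axis of station, either way round below 0.14 rad and z of carrier in the frame of dish between 0.074 and 0.084 m and contact force between carrier and station above 1 N and contact force between the fingers and carrier below 0.1 N and linear speed of carrier below 0.03 m/s and angular speed of carrier below 0.3 rad/s); the robot touches nothing.
It fails at once if the carrier slammed or dropped on the station from a height (more than 200 N between them) (contact force between carrier and station above 200 N).
It fails at once if the tape roll, the bowl or the carton is pushed more than 30 mm from its place (distance of any of tape, gallipot, vial_box from where it was at the start of the episode above 0.03 m).
It also fails if it takes over 48 s, if anything falls off the work surface, if the arm or the gripper's body presses on something with over 40 N, if the wrist force passes 120 N, or if a joint passes its speed limit or range.

ROBOT

A 7-joint arm with a two-finger parallel gripper is mounted at the origin on the work surface. World frame = base frame: x ahead of the robot, y to its left, z up, the work surface at z = 0. Lengths are in m, angles in rad, forces in N, time in s.
With the tool pointing down it reaches from about 0.4 to 0.875 m from the base axis. Payload 6.5 kg.
Tool frame: the origin (TCP) lies at the centre of the arm's flange, where the gripper is bolted on; the fingertips stand 166 mm ahead of it and the grasp point (between the pads) lies 147 mm ahead of it (bot.tip_extent is the distance from the TCP to the fingertips, in m); y points along the fingers, z is the direction in which the jaws open and shut, and the axes are right-handed (so a half turn about y gives the same grasp; the last joint's range is limited). The gripper opens to 88 mm and grips with 3 to 60 N. Pads are 18 mm wide; open, the fingers measure 123 mm over their backs; the gripper's body (75 mm by 187 mm) begins 45 mm behind the grasp point.
Start: joints at [1.149, 0.536, -0.004, 1.538, 0.003, 1.067, -0.071], TCP at [0.226, -0.609, 0.405] pointing down, gripper open.
Joint ranges: [-2.7, 2.7], [-0.37, 2.16], [-1.27, 1.26], [0.24, 2.4], [-1.31, 4.45], [0.19, 1.91], [-2.76, 2.76]. Speed limits (rad/s): [2.39, 2.39, 3.14, 3.14, 3.14, 3.14, 3.14].

INTERFACE

Orientations are given as a unit quaternion [w, x, y, z].
In Python, from plant import sense, optics, bot gives the robot as it stands.
- The arm moves only by the tool step_arm, never from a script. Its arguments are lists of equal length, an entry for each row: "linear": the shift along the tool's x, y, z in mm, a list of three; "yaw": the turn about the tool's y in degrees; "grip": the opening, from 0 (shut) to 1 (fully open). In form: {"linear": [[dx, dy, dz], ...], "yaw": [yaw, ...], "grip": [grip, ...]}. A call has 1 to 5 rows; each row shifts and turns the commanded pose from where the row before left it, along the tool's axes as they then stand; what a row does not reach is not made up. A row lasts 1/10 s, in which the tool goes at most 50 mm and 8.59 degrees, less where a joint would pass 70% of its speed; a pose out of reach is approached as far as the arm can. A call is refused whole if a number of a shift passes 50 or a number of a turn 8.59, either way. A call with a gripper value outside its range is refused whole. The fingers move at their own pace and stop on an object; "grip_force" is the grip in N (left out, the last holds). Time passes only in rows, so rows that do not move let the fingers close. It gives the time, the measured TCP pose, the force and the opening at its end, in the units of the state.
- sense(): the state, without advancing time (a new reading comes with each control period).
- optics.get_image(name): name is "side" or "top" or "wrist"; returns a dict with "frame" (480x640x3 uint8, red, green, blue), "fov_y" (degrees; the focal length in pixels is half the picture's height over the tangent of half this angle, whatever the lens; pixels are square), "cx", "cy" (the principal point, pixels), "rvec" (rotation vector, rad) and "tvec" (3), from world to camera coordinates, as OpenCV has them. Camera axes: x right, y down, z forward; pixel columns grow to the right and rows downward; lengths in m; the calibration is good to about 2 mm. A picture is of the moment at which its call begins. There is no depth.
- bot.sign_off(): hands the job in, once; it reports no verdict.
The state is a dict: "time": time; "qpos": joint angles; "dq": joint speeds; "joint_torque": joint torques, N m; "ee_pos": TCP position; "eef_rot": TCP orientation; "ft_force": force on the tool from outside, world axes, zero at the start; "ft_torque": the same for the moment, N m; "opening": finger opening in m.
Only numpy, scipy, OpenCV 4.12 (cv2) and the standard library are available. Lean on these libraries where they do the work, as an engineer would, in place of code of your own. Each camera call takes 0.05 s, during which the arm holds its last target.

## Working session

There is one attempt and no reset: what is moved stays moved. The work goes in short steps, Python scripts to look and compute and a tool call to move; the robot and the scene stay as the last step left them, time stands still between calls to the robot, and variables do not carry over. Pictures are saved under pics/ and viewed, and the job is handed in when it is done.

Besides the shell and the picture viewer there is one more tool, called after "Emit:" as name(argument=value, ...) on one line, values as JSON. step_arm: Moves the arm, as the interface text tells. Its arguments: {"type":"object","properties":{"linear":{"type":"array","items":{"type":"array","items":{"type":"number"}}},"yaw":{"type":"array","items":{"type":"number"}},"grip":{"type":"array","items":{"type":"number"}},"grip_force":{"type":"number"}},"required":["linear","yaw","grip"]}

```bash
mkdir -p pics; ls
python3 - <<'E'
from plant import sense, optics, bot
import cv2
s=sense()
for k in s: print(k,s[k])
print(bot.tip_extent)
for n in ("side","top","wrist"):
    im=optics.get_image(n); cv2.imwrite(f"pics/{n}0.png",im["frame"][:,:,::-1])
    print(n,im["fov_y"],im["cx"],im["cy"],im["rvec"],im["tvec"],[k for k in im])
E
```

```text
pics
time 0.0
qpos [ 1.14879111  0.53715929 -0.00443445  1.53882512  0.00257441  1.06730329
 -0.07122106]
dq [ 0.00124472 -0.00049946  0.00015541 -0.00096588  0.00109645  0.00083575
 -0.00249196]
joint_torque [-9.84119470e-04 -5.70979536e+01  9.90242064e-01 -2.51602936e+01
 -5.63709985e-02  1.81552005e-02  1.49325992e-04]
ee_pos [ 0.22632038 -0.60899032  0.40386205]
eef_rot [ 0.12500401 -0.12528739  0.69652434 -0.69536387]
ft_force [0.55544453 0.34405467 0.68718216]
ft_torque [ 0.03448565 -0.00073504 -0.01544863]
opening 0.08818835295932916
0.166
side 50.40553243390502 313.9789375196308 241.05115656121464 [ 1.04670356 -2.4683079   0.94345146] [0.3024277  0.37173833 1.03632538] ['frame', 'fov_y', 'cx', 'cy', 'rvec', 'tvec']
top 45.33499020723871 315.3828719632577 234.58574657000236 [ 2.09894612 -2.14738915  0.18513452] [0.0018926  0.47115043 1.75806067] ['frame', 'fov_y', 'cx', 'cy', 'rvec', 'tvec']
wrist 67.8019074189032 321.20335189973605 237.44351420241247 [-2.38925026  1.66226617  0.22954031] [-0.64905184 -0.03738534  0.38949117] ['frame', 'fov_y', 'cx', 'cy', 'rvec', 'tvec']
```

View pics/top0.png

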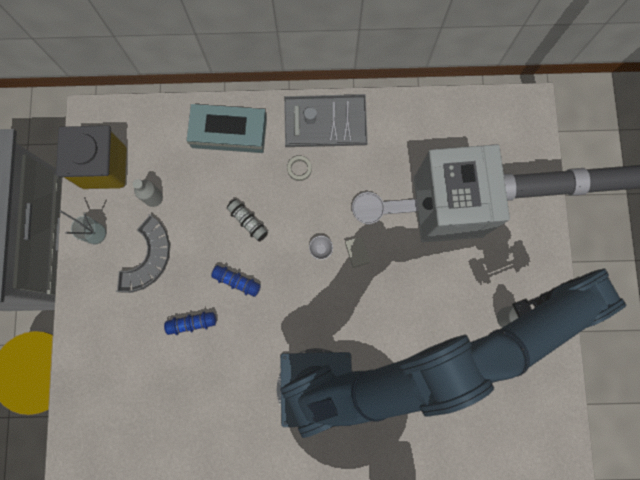

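View pics/side0.png

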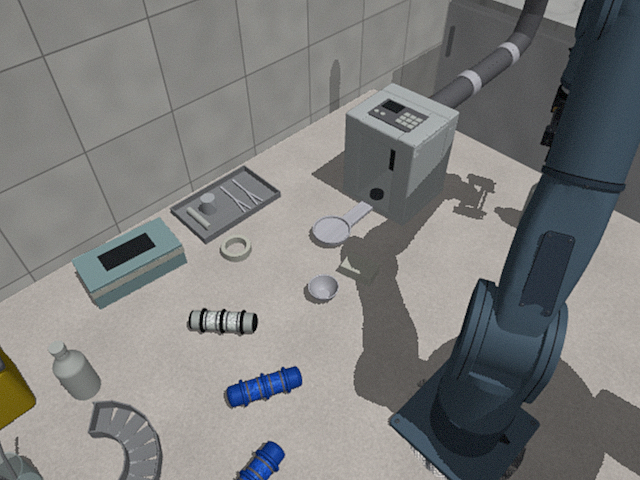

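View pics/wrist0.png

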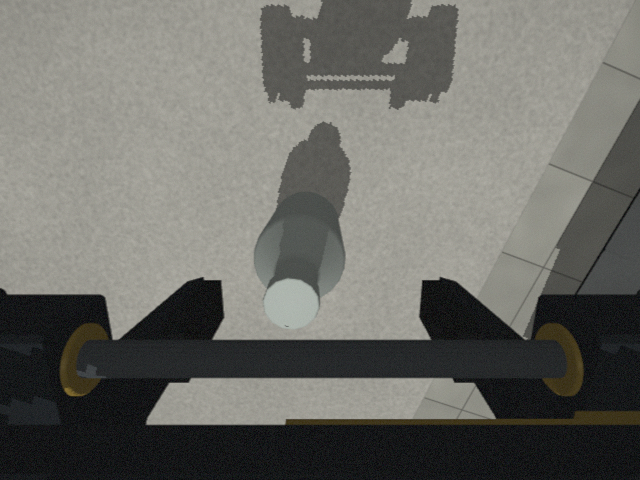

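```bash
cat > h.py <<'E'
import numpy as np, cv2
from plant import sense, optics, bot
from scipy.spatial.transform import Rotation as R
def cam(n):
    im=optics.get_image(n)
    f=240/np.tan(np.radians(im["fov_y"])/2)
    im["K"]=np.array([[f,0,im["cx"]],[0,f,im["cy"]],[0,0,1.]]); im["R"]=cv2.Rodrigues(np.array(im["rvec"],float))[0]; im["t"]=np.array(im["tvec"],float)
    return im
def onz(im,uv,z):
    o=-im["R"].T@im["t"]; d=im["R"].T@np.linalg.inv(im["K"])@np.array([uv[0],uv[1],1.])
    return o+d*(z-o[2])/d[2]
def proj(im,p):
    q=im["K"]@(im["R"]@np.array(p,float)+im["t"]); return q[:2]/q[2]
def tri(ims,uvs):
    P=[i["K"]@np.c_[i["R"],i["t"]] for i in ims]
    X=cv2.triangulatePoints(P[0],P[1],np.array(uvs[0],float),np.array(uvs[1],float)).ravel(); return X[:3]/X[3]
def save(im,n,box=None,s=1):
    a=im["frame"][:,:,::-1]
    if box: a=a[box[1]:box[3],box[0]:box[2]]
    cv2.imwrite("pics/"+n,cv2.resize(a,None,fx=s,fy=s,interpolation=cv2.INTER_CUBIC))
E
python3 - <<'E'
from h import *
t=cam("top"); s=cam("side")
save(t,"t1.png",(215,150,455,270),3.3); save(s,"s1.png",(170,180,410,345),3.3)
print(R.from_quat(np.roll(sense()["eef_rot"],-1)).as_matrix().round(3))
for n,uv,z in [("carrier",(247,218),.028),("dish",(368,207),.028),("gall",(320,245),.03),("tape",(299,167),.02),("base",(318,390),0)]: print(n,onz(t,uv,z).round(3))
for n,uv,z in [("carrier",(223,321),.028),("dish",(330,231),.028),("gall",(322,288),.03),("tape",(236,247),.02)]: print(n,onz(s,uv,z).round(3))
E
```

```text
[[-0.937 -0.     0.348]
 [-0.348  0.001 -0.937]
 [ 0.    -1.    -0.001]]
carrier [0.533 0.207 0.028]
dish [ 0.559 -0.178  0.028]
gall [ 0.44  -0.023  0.03 ]
tape [0.699 0.04  0.02 ]
base [-0.004 -0.006  0.   ]
carrier [0.524 0.209 0.028]
dish [ 0.553 -0.17   0.028]
gall [ 0.431 -0.02   0.03 ]
tape [0.691 0.042 0.02 ]
```

View pics/t1.png

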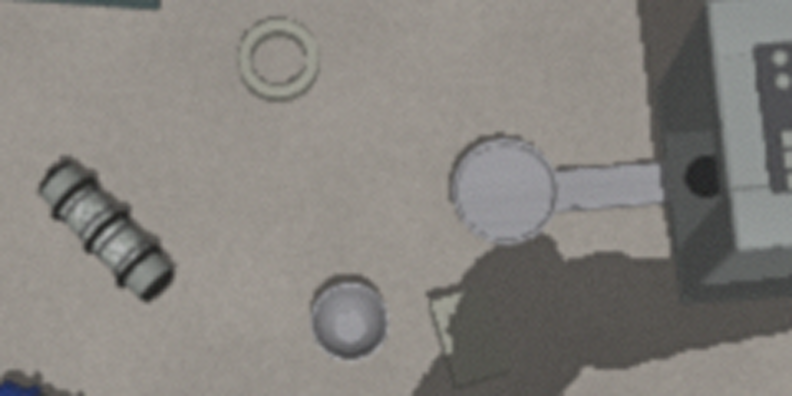

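View pics/s1.png

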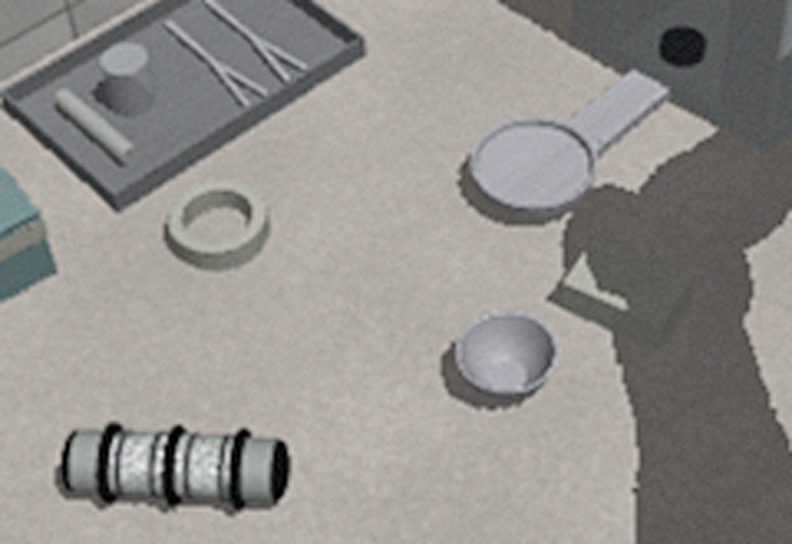

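Emit:
step_arm(linear=[[0,-45,0],[0,-45,0],[-28,0,-36],[-28,0,-36],[-28,0,-36]], yaw=[0,0,0,0,0], grip=[1,1,1,1,1], grip_force=25)

```text
time: 0.75
ee_pos: [0.2678, -0.4772, 0.4949]
eef_rot: [-0.125, 0.125, -0.696, 0.696]
ft_force: [0.6, -0.5, 0.6]
opening: 0.0879
```

Emit:
step_arm(linear=[[-28,0,-36],[-28,0,-36],[-28,0,-36],[-28,0,-36],[-28,0,-36]], yaw=[0,0,0,0,0], grip=[1,1,1,1,1])

```text
time: 1.25
ee_pos: [0.3362, -0.2594, 0.4949]
eef_rot: [-0.125, 0.125, -0.696, 0.696]
ft_force: [1.3, 0.7, -0.3]
opening: 0.0883
```

Emit:
step_arm(linear=[[-28,0,-36],[-28,0,-36],[-28,0,-36],[-28,0,-36],[-28,0,-36]], yaw=[0,0,0,0,0], grip=[1,1,1,1,1])

```text
time: 1.75
ee_pos: [0.4046, -0.042, 0.495]
eef_rot: [-0.125, 0.125, -0.696, 0.696]
ft_force: [1.1, -0.6, 0.5]
opening: 0.0882
```

Emit:
step_arm(linear=[[-28,0,-36],[-28,0,-36],[-28,0,-36],[0,0,0]], yaw=[-5,-5,-5,0], grip=[1,1,1,1])

```text
time: 2.15
ee_pos: [0.4338, 0.0952, 0.4952]
eef_rot: [0.219, -0.218, 0.673, -0.671]
ft_force: [0.8, -0.5, 0.0]
opening: 0.0878
```

Run:
```python
from h import *
for n in ("wrist","top"):
    w=cam(n); save(w,n+"2.png"); 
    print(w["rvec"],w["tvec"])
    print(onz(w,(320,240),0.0))
print(sense()["ee_pos"],sense()["qpos"])
```

```text
[-2.5815525   1.31541595  0.1807693 ] [-0.17653317  0.33145784  0.58500995]
[0.37807703 0.05840807 0.        ]
[ 2.09894612 -2.14738915  0.18513452] [0.0018926  0.47115043 1.75806067]
[ 0.46092698 -0.02303472  0.        ]
[0.43396196 0.0900356  0.49458135] [ 0.28741366  0.1241206  -0.63839381  1.9144084   0.08163072  1.12902166
 -1.33372004]
```

View pics/wrist2.png

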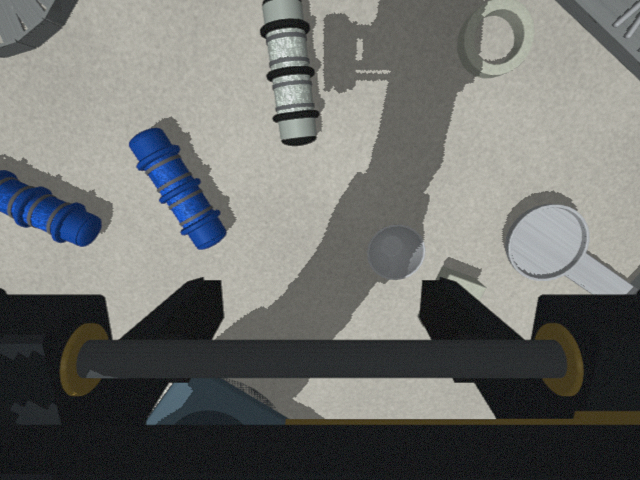

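View pics/top2.png

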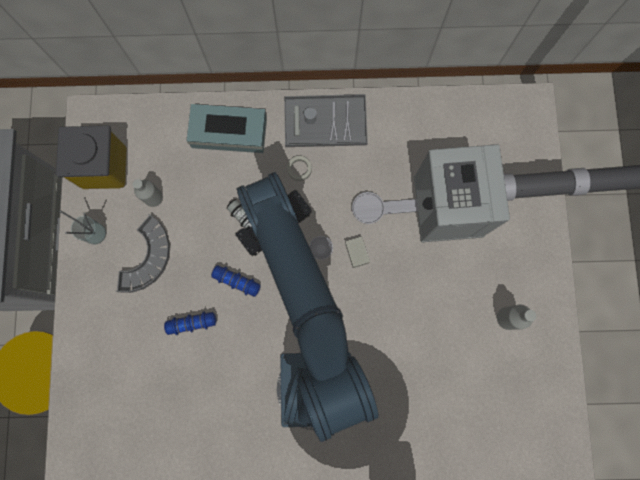

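Run:
```python
from h import *
t=cam("top"); w=cam("wrist"); s=cam("side"); save(w,"w3.png",(220,0,360,160),3.7)
save(s,"s3.png")
for uv in [(286,25),(290,73),(295,115)]: print("wrist",onz(w,uv,.028).round(4))
print("dish",onz(w,(547,241),.03).round(4),"gall",onz(w,(396,252),.03).round(4),"tape",onz(w,(494,40),.02).round(4))
print("top dish",onz(t,(367,207),.03).round(4)); print(onz(t,(470,150),.277),onz(t,(430,148),.277),onz(t,(437,240),.277))
print(sense()["ee_pos"])
o=-w["R"].T@w["t"]; print(o, (-t["R"].T@t["t"]), -s["R"].T@s["t"])
```

```text
wrist [0.5653 0.23   0.028 ]
wrist [0.5271 0.1989 0.028 ]
wrist [0.4925 0.1685 0.028 ]
dish [ 0.5531 -0.1853  0.03  ] gall [ 0.4283 -0.0348  0.03  ] tape [0.6915 0.0289 0.02  ]
top dish [ 0.5587 -0.1749  0.03  ]
[ 0.65759766 -0.44622621  0.277     ] [ 0.66621717 -0.33530957  0.277     ] [ 0.40545388 -0.33916958  0.277     ]
[0.43409876 0.0879904  0.494551  ]
[0.48936154 0.12827229 0.47458918] [ 0.14656824 -0.01806936  1.81409891] [-0.10828807  0.49734469  1.02202943]
```

View pics/w3.png

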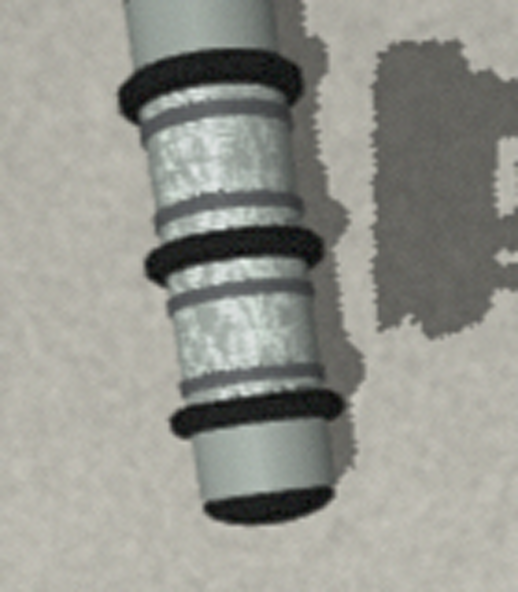

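View pics/s3.png

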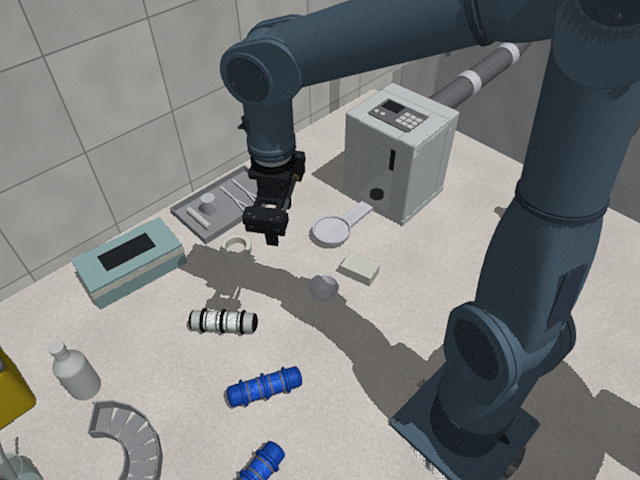

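Emit:
step_arm(linear=[[0,0,0],[0,0,0]], yaw=[-2,0], grip=[1,1])

```text
time: 2.6
ee_pos: [0.4341, 0.0882, 0.4947]
eef_rot: [-0.226, 0.226, -0.67, 0.67]
ft_force: [-0.7, -0.5, 0.3]
opening: 0.0883
```

```bash
cat >> h.py <<'E'
def state():
    s=sense(); M=R.from_quat(np.roll(s["eef_rot"],-1)).as_matrix()
    return s,np.array(s["ee_pos"]),M
E
python3 - <<'E'
from h import *
w=cam("wrist"); save(w,"w4.png",(220,0,360,160),3.7)
s,p,M=state(); print(p,M.round(3),s["ft_force"])
print("dish",onz(w,(547,241),.03).round(4))
o=-w["R"].T@w["t"]; print("cam in tool",M.T@(o-p)); print((w["R"]@M).round(3))
g=cv2.cvtColor(w["frame"],cv2.COLOR_RGB2GRAY)
m=((g<45)).astype(np.uint8); m[200:]=0
n,l,st,c=cv2.connectedComponentsWithStats(m)
for i in range(1,n):
    if st[i,4]>60: print(st[i],c[i].round(1),onz(w,c[i],.032).round(4))
E
```

```text
[0.43410015 0.08835154 0.49470937] [[-0.796  0.     0.605]
 [-0.605 -0.    -0.796]
 [ 0.    -1.     0.   ]] [-0.01624057 -0.16915551 -0.53660181]
dish [ 0.5625 -0.1819  0.03  ]
cam in tool [-6.78662749e-02  1.98879853e-02 -8.93861179e-05]
[[ 0.    -0.     1.   ]
 [ 0.963 -0.269 -0.   ]
 [ 0.269  0.963 -0.   ]]
[258  12  49  18 420] [281.9  18.3] [0.5628 0.2402 0.032 ]
[263  60  48  15 349] [286.8  65.2] [0.5278 0.2084 0.032 ]
[269 105  46  11 294] [291.7 109.2] [0.493  0.1763 0.032 ]
[142 120  32  29 267] [159.4 134. ] [0.3752 0.2854 0.032 ]
[277 131  34   9 192] [294.  135.3] [0.4709 0.1568 0.032 ]
[168 150  14  16 102] [174.5 157.8] [0.3622 0.2568 0.032 ]
[  0 161  19  20 163] [  5.9 171.6] [0.2232 0.4126 0.032 ]
[176 166  18  17 128] [185.7 174.9] [0.3528 0.2353 0.032 ]
[ 10 177  33  23 279] [ 25.1 184.1] [0.2232 0.3875 0.032 ]
[189 185  14  15  89] [195.8 192.7] [0.3416 0.2138 0.032 ]
[ 34 186  23  13 138] [ 44.2 191.2] [0.2294 0.3648 0.032 ]
[ 52 194  25   6 103] [ 65.3 197. ] [0.2386 0.3406 0.032 ]
```

View pics/w4.png

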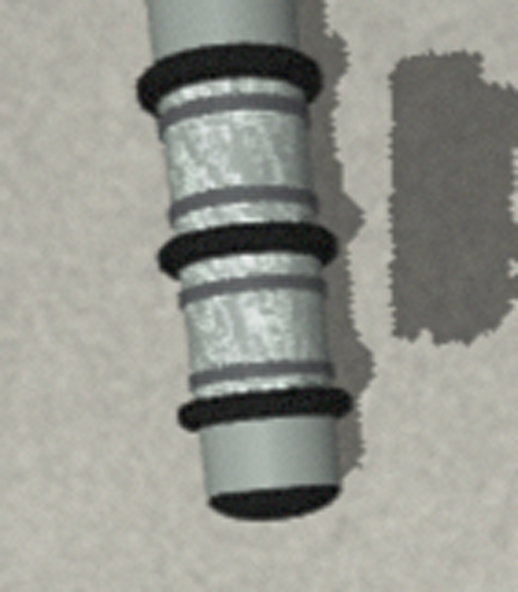

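Emit:
step_arm(linear=[[-28,28,-9],[-28,28,-9],[-28,28,-9],[-28,28,-9],[0,0,0]], yaw=[0,0,0,0,-5.3], grip=[1,1,1,1,1])

```text
time: 3.15
ee_pos: [0.5013, 0.188, 0.379]
eef_rot: [0.257, -0.26, 0.659, -0.657]
ft_force: [-0.5, 0.2, 0.3]
opening: 0.0882
```

Emit:
step_arm(linear=[[0,0,0],[0,0,0],[0,0,0]], yaw=[0,0,0], grip=[1,1,1])

```text
time: 3.45
ee_pos: [0.5014, 0.1853, 0.3834]
eef_rot: [-0.257, 0.256, -0.659, 0.659]
ft_force: [-0.5, 0.1, 1.9]
opening: 0.0877
```

Run:
```python
from h import *
w=cam("wrist"); save(w,"w5.png")
s,p,M=state(); print(p,M.round(3))
g=cv2.cvtColor(w["frame"],cv2.COLOR_RGB2GRAY)
m=((g<45)).astype(np.uint8); m[280:]=0
n,l,st,c=cv2.connectedComponentsWithStats(m)
for i in range(1,n):
    if st[i,4]>150: print(st[i],c[i].round(1),onz(w,c[i],.045).round(4),onz(w,c[i],.032).round(4), cv2.minAreaRect(np.argwhere(l==i)[:,::-1].astype(np.float32)))
```

```text
[0.50137351 0.18533255 0.38347827] [[-0.737  0.001  0.676]
 [-0.676 -0.    -0.737]
 [-0.001 -1.     0.001]]
[298  85  48  11 360] [321.2  90.5] [0.5798 0.2569 0.045 ] [0.5809 0.258  0.032 ] ((321.5, 90.0), (47.0, 10.0), 0.0)
[291 121  61  10 542] [321.2 125.2] [0.5595 0.2383 0.045 ] [0.5598 0.2386 0.032 ] ((320.9999694824219, 125.5), (59.99999237060547, 8.999998092651367), 0.0)
[292 173  59  12 473] [321.5 179.7] [0.5257 0.207  0.045 ] [0.5247 0.206  0.032 ] ((321.0176696777344, 178.901611328125), (10.821450233459473, 58.06726837158203), 88.87670135498047)
[117 220  56  41 586] [152.5 237.4] [0.3811 0.2867 0.045 ] [0.3741 0.289  0.032 ] ((146.10000610351562, 240.1999969482422), (44.274147033691406, 44.72136306762695), 63.43495178222656)
[293 221  56  15 455] [321.6 229.9] [0.4919 0.176  0.045 ] [0.4895 0.1738 0.032 ] ((320.5, 228.0), (14.0, 55.0), 90.0)
[164 257  19  22 185] [173.1 267.5] [0.3698 0.2551 0.045 ] [0.3624 0.256  0.032 ] ((172.74998474121094, 267.75), (19.550838470458984, 11.490406036376953), 59.03623962402344)
```

View pics/w5.png

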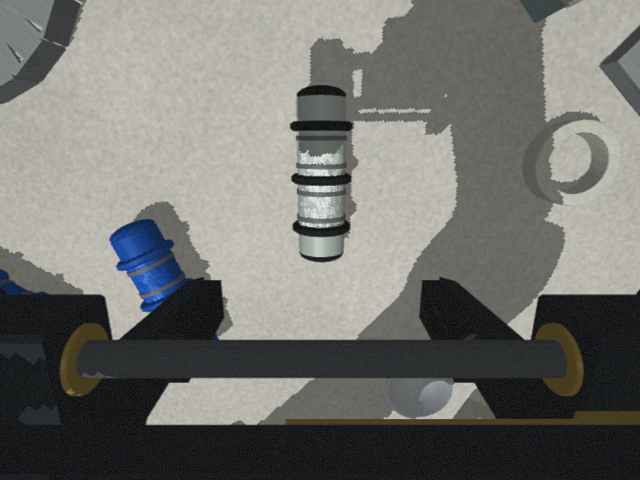

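Emit:
step_arm(linear=[[-16,42,0],[-16,42,0],[0,42,0],[0,42,0],[0,20,0]], yaw=[0,0,0,0,0], grip=[1,1,1,1,1])

```text
time: 4.0
ee_pos: [0.5238, 0.2066, 0.1919]
eef_rot: [-0.256, 0.258, -0.659, 0.659]
ft_force: [-0.5, 0.0, -0.8]
opening: 0.0879
```

Emit:
step_arm(linear=[[0,20,0],[0,0,0],[0,0,0]], yaw=[0,0,0], grip=[1,1,1])

```text
time: 4.3
ee_pos: [0.5251, 0.2076, 0.1755]
eef_rot: [-0.257, 0.257, -0.659, 0.659]
ft_force: [0.5, 0.4, 0.2]
opening: 0.0883
```

Run:
```python
from h import *
w=cam("wrist"); save(w,"w6.png"); s=cam("side"); save(s,"s6.png",(120,200,360,380),3.3)
print(state()[1],np.array(sense()["ft_force"]).round(2))
```

```text
[0.52546053 0.20786785 0.17623127] [ 1.01  0.18 -0.1 ]
```

View pics/w6.png

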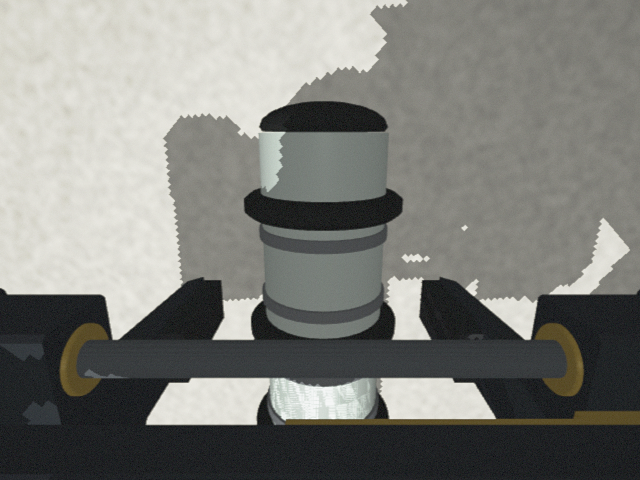

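View pics/s6.png

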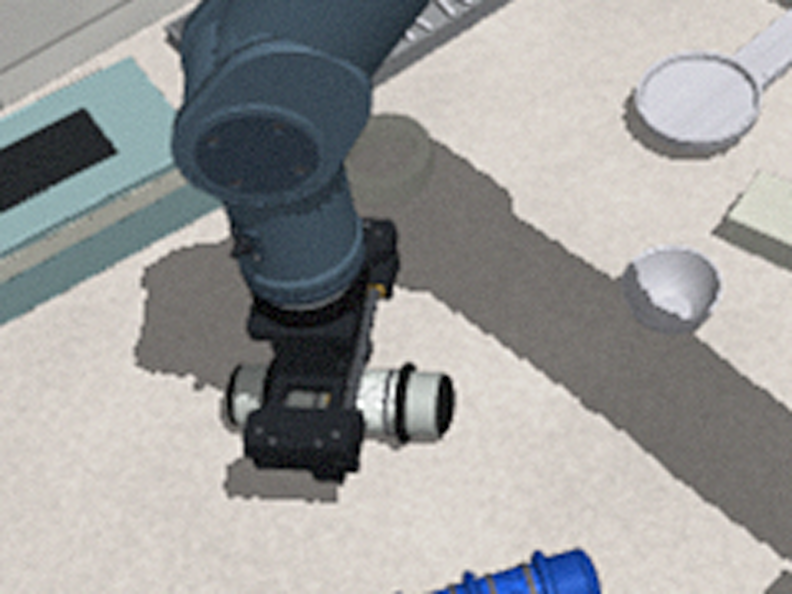

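Emit:
step_arm(linear=[[0,0,0],[0,0,0],[0,0,0],[0,0,0],[0,0,0]], yaw=[0,0,0,0,0], grip=[0,0,0,0,0], grip_force=25)

```text
time: 4.9
ee_pos: [0.5248, 0.2077, 0.1748]
eef_rot: [-0.257, 0.257, -0.659, 0.659]
ft_force: [0.1, -0.0, 1.5]
opening: 0.0539
```

Emit:
step_arm(linear=[[0,-6,0],[0,-8,0],[0,-8,0],[0,-8,0],[0,-5,0]], yaw=[0,0,0,0,0], grip=[0,0,0,0,0])

```text
time: 5.4
ee_pos: [0.5249, 0.2079, 0.2107]
eef_rot: [0.258, -0.257, 0.659, -0.659]
ft_force: [-0.9, -0.4, -4.9]
opening: 0.0539
```

Emit:
step_arm(linear=[[0,0,0],[0,0,0],[0,0,0]], yaw=[0,0,0], grip=[0,0,0])

```text
time: 5.7
ee_pos: [0.5255, 0.2084, 0.2103]
eef_rot: [0.258, -0.257, 0.659, -0.658]
ft_force: [1.8, 0.7, 0.4]
opening: 0.0541
```

Run:
```python
from h import *
w=cam("wrist"); save(w,"w7.png"); s=cam("side"); save(s,"s7.png",(120,200,360,380),3.3)
print(state()[1],np.array(sense()["ft_force"]).round(2))
```

```text
[0.52550093 0.20837918 0.21019381] [2.95 2.28 0.31]
```

View pics/w7.png

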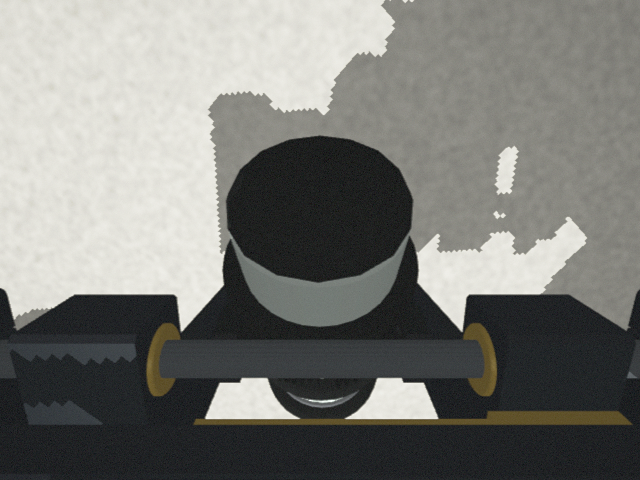

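View pics/s7.png

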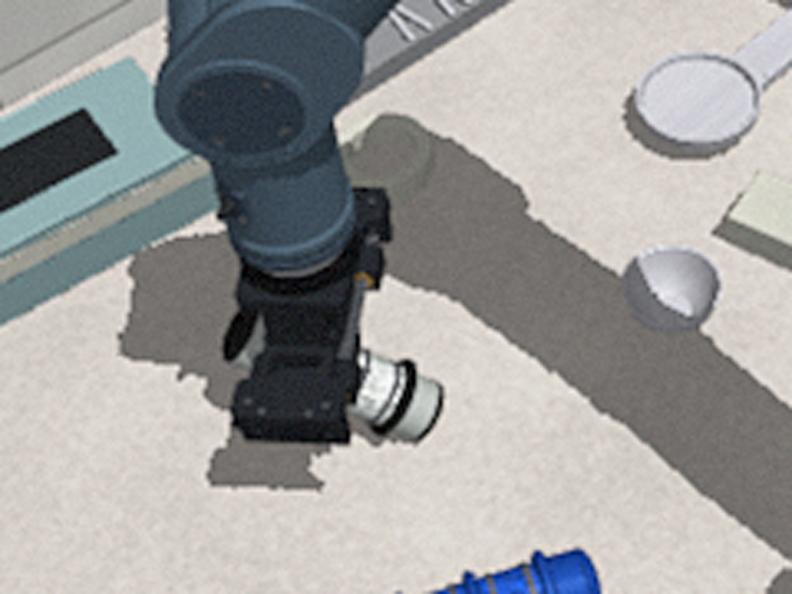

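Emit:
step_arm(linear=[[0,5,0],[0,6,0],[0,6,0],[0,6,0],[0,6,0]], yaw=[0,0,0,0,0], grip=[0,0,0,0,0])

```text
time: 6.3
ee_pos: [0.5264, 0.2096, 0.1818]
eef_rot: [0.26, -0.255, 0.659, -0.658]
ft_force: [5.2, 4.8, 6.8]
opening: 0.0536
```

Emit:
step_arm(linear=[[0,4,0],[0,2,0],[0,0,0]], yaw=[0,0,0], grip=[0,0,0])

```text
time: 6.6
ee_pos: [0.5259, 0.2092, 0.1754]
eef_rot: [0.259, -0.256, 0.659, -0.658]
ft_force: [3.0, 4.3, 4.8]
opening: 0.0541
```

Run:
```python
from h import *
w=cam("wrist"); save(w,"w8.png")
print(state()[1],np.array(sense()["ft_force"]).round(2))
```

```text
[0.52588218 0.20912218 0.17546978] [4.12 3.   3.26]
```

View pics/w8.png

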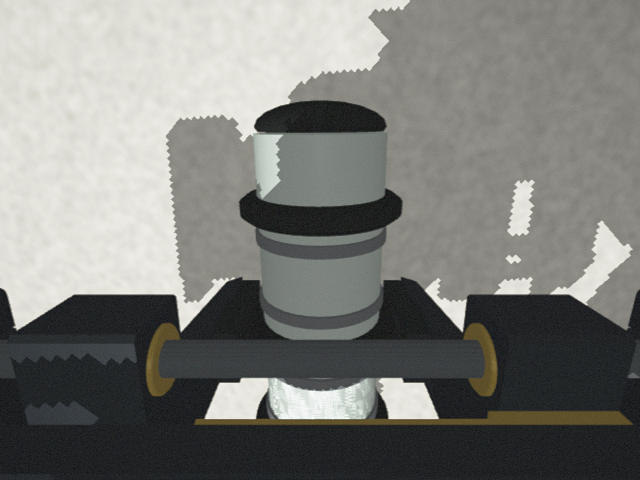

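Emit:
step_arm(linear=[[0,0,0],[0,0,0],[0,0,0],[0,0,0],[0,0,0]], yaw=[0,0,0,0,0], grip=[1,1,1,1,1])

```text
time: 7.15
ee_pos: [0.5245, 0.2075, 0.1745]
eef_rot: [-0.257, 0.258, -0.659, 0.659]
ft_force: [-0.1, -0.6, 0.6]
opening: 0.088
```

Emit:
step_arm(linear=[[0,-40,0],[0,-40,0],[0,-40,0],[0,0,0],[0,0,0]], yaw=[0,0,0,0,0], grip=[1,1,1,1,1])

```text
time: 7.65
ee_pos: [0.5249, 0.2076, 0.2953]
eef_rot: [-0.258, 0.257, -0.658, 0.659]
ft_force: [0.1, -0.7, -0.5]
opening: 0.0877
```

Run:
```python
from h import *
w=cam("wrist"); save(w,"w9.png")
s,p,M=state(); print(p,M.round(3))
g=cv2.cvtColor(w["frame"],cv2.COLOR_RGB2GRAY)
m=((g<45)).astype(np.uint8); m[330:]=0
n,l,st,c=cv2.connectedComponentsWithStats(m)
for i in range(1,n):
    if st[i,4]>150: q=onz(w,c[i],.045); print(st[i],c[i].round(1),q.round(4),(M.T@(q-p)*1000).round(1))
```

```text
[0.52443881 0.20731016 0.29410706] [[-0.735 -0.001  0.678]
 [-0.678 -0.001 -0.735]
 [ 0.001 -1.     0.   ]]
[287 114  65  15 758] [319.4 122.1] [0.5812 0.2611 0.045 ] [-78.4 249.   -1.1]
[ 279  160   81   16 1001] [319.6 168.5] [0.5606 0.242  0.045 ] [-50.4 249.1  -1.1]
[282 224  77  23 917] [320.6 238. ] [0.5273 0.2105 0.045 ] [ -4.5 249.1  -0.5]
[   0  278  223   52 7629] [113.  309.7] [0.3888 0.2832 0.045 ] [  48.1  249.1 -147.8]
[ 420  278   92   52 3033] [454.6 308.6] [0.5533 0.1054 0.045 ] [ 47.6 249.2  94.5]
[285 283  73  28 901] [321.3 300.3] [0.494  0.1793 0.045 ] [ 4.110e+01  2.492e+02 -1.000e-01]
[ 533  290  107   40 3506] [589.1 311.5] [0.6165 0.0332 0.045 ] [ 50.1 249.2 190.4]
```

View pics/w9.png

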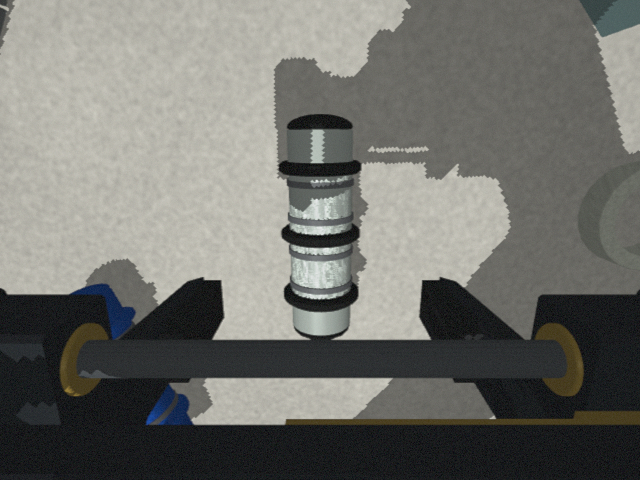

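The carrier is flat again; its near end (towards the robot) carried the load, so I take the far band, about 49 mm along tool -x.

Emit:
step_arm(linear=[[-30,30,0],[-19,30,-1],[0,30,0],[0,20,0],[0,9,0]], yaw=[0,0,0,0,0], grip=[1,1,1,1,1])

```text
time: 8.2
ee_pos: [0.5583, 0.241, 0.1717]
eef_rot: [-0.255, 0.26, -0.658, 0.659]
ft_force: [0.6, -0.5, 0.5]
opening: 0.0881
```

Emit:
step_arm(linear=[[0,0,0],[0,0,0],[0,0,0]], yaw=[0,0,0], grip=[1,1,1])

```text
time: 8.5
ee_pos: [0.5605, 0.2419, 0.1768]
eef_rot: [0.258, -0.257, 0.659, -0.659]
ft_force: [0.2, 0.0, -0.5]
opening: 0.0882
```

Run:
```python
from h import *
w=cam("wrist"); save(w,"w10.png")
print(state()[1],np.array(sense()["ft_force"]).round(2))
```

```text
[0.56055851 0.24184326 0.17683669] [ 0.21  0.06 -0.33]
```

View pics/w10.png

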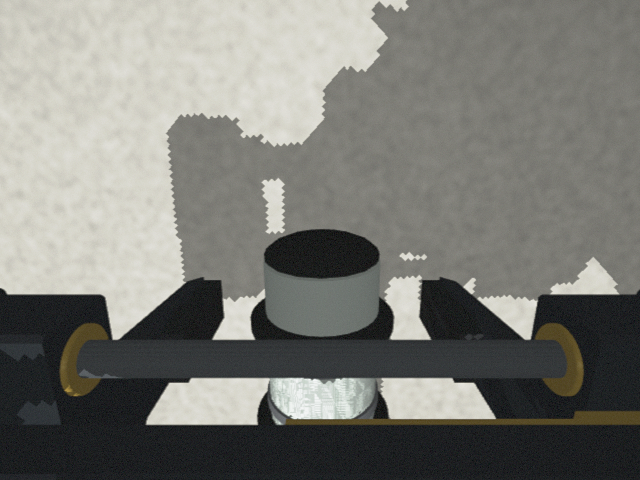

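Emit:
step_arm(linear=[[0,1,0],[0,0,0],[0,0,0],[0,0,0],[0,0,0]], yaw=[0,0,0,0,0], grip=[0,0,0,0,0], grip_force=22)

```text
time: 9.05
ee_pos: [0.5601, 0.2417, 0.1747]
eef_rot: [-0.257, 0.257, -0.659, 0.659]
ft_force: [-0.0, 0.2, 0.3]
opening: 0.054
```

Emit:
step_arm(linear=[[0,-10,0],[1,-10,0],[2,-12,0],[3,-12,0],[5,-12,0]], yaw=[0,0,0,0,0], grip=[0,0,0,0,0])

```text
time: 9.55
ee_pos: [0.5518, 0.2341, 0.232]
eef_rot: [0.258, -0.257, 0.659, -0.659]
ft_force: [-1.9, -1.3, -3.2]
opening: 0.0542
```

Emit:
step_arm(linear=[[6,-12,0],[8,-12,0],[10,-10,0],[12,-10,0],[10,-10,0]], yaw=[0,0,0,0,0], grip=[0,0,0,0,0])

```text
time: 10.05
ee_pos: [0.5173, 0.2023, 0.2853]
eef_rot: [0.257, -0.257, 0.659, -0.659]
ft_force: [1.8, 0.8, -5.9]
opening: 0.0547
```

Emit:
step_arm(linear=[[8,-15,0],[5,-15,0],[0,-15,0],[0,-15,0],[0,-10,0]], yaw=[0,0,0,0,0], grip=[0,0,0,0,0])

```text
time: 10.55
ee_pos: [0.5091, 0.1948, 0.3566]
eef_rot: [0.258, -0.256, 0.659, -0.658]
ft_force: [1.7, 1.5, -5.3]
opening: 0.0548
```

Run:
```python
from h import *
w=cam("wrist"); save(w,"w11.png");s=cam("side"); save(s,"s11.png")
print(state()[1],np.array(sense()["ft_force"]).round(2))
```

```text
[0.50941442 0.19497184 0.35657029] [ 0.2   0.27 -6.09]
```

View pics/w11.png

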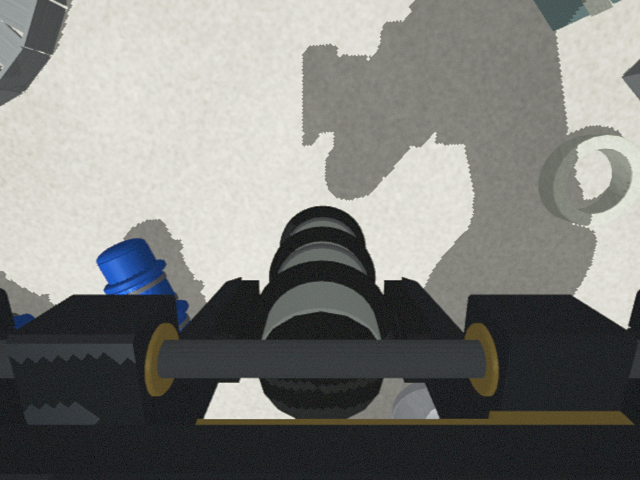

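View pics/s11.png

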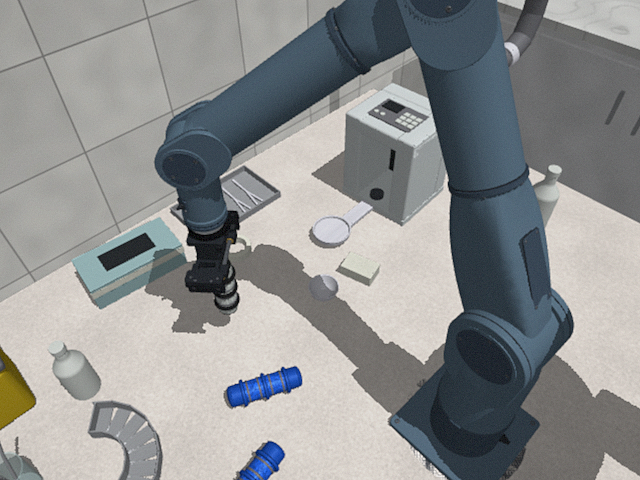

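Run:
```python
from h import *
s0,p,M=state()
w=cam("wrist")
g=p+M@[0,.147,0]
print("vertical-hang tip proj",proj(w,g-[0,0,.126]),"band proj",proj(w,g),"mid band", proj(w,g-[0,0,.046]))
t=cam("top");s=cam("side")
save(t,"t12.png",(330,170,450,260),6.6); save(s,"s12.png",(280,190,400,280),6.6)
for n,im,c in (("top",t,(368,207)),("side",s,(329,231))):
    print(n,im["frame"][c[1],c[0]])
    hsv=im["frame"].astype(int)
    # bluish-lilac aluminium vs warm bench: b-r
    d=hsv[:,:,2]-hsv[:,:,0]
    m=(d>0).astype(np.uint8)*255
    m=cv2.medianBlur(m,3)
    cv2.imwrite(f"pics/m_{n}.png",m)
```

```text
vertical-hang tip proj [321.5655148  234.78969365] band proj [322.2228759  317.14544971] mid band [321.88287492 274.54932218]
top [151 151 154]
side [212 211 220]
```

View pics/t12.png

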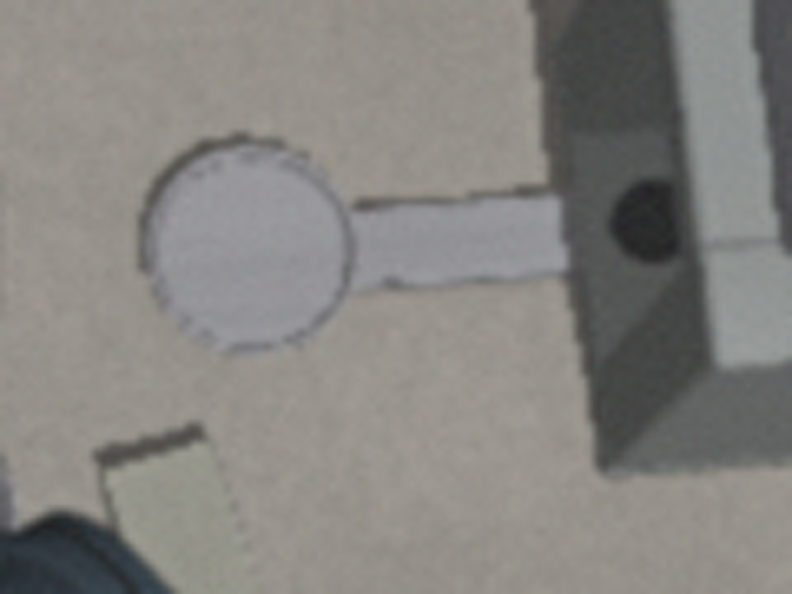

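View pics/s12.png

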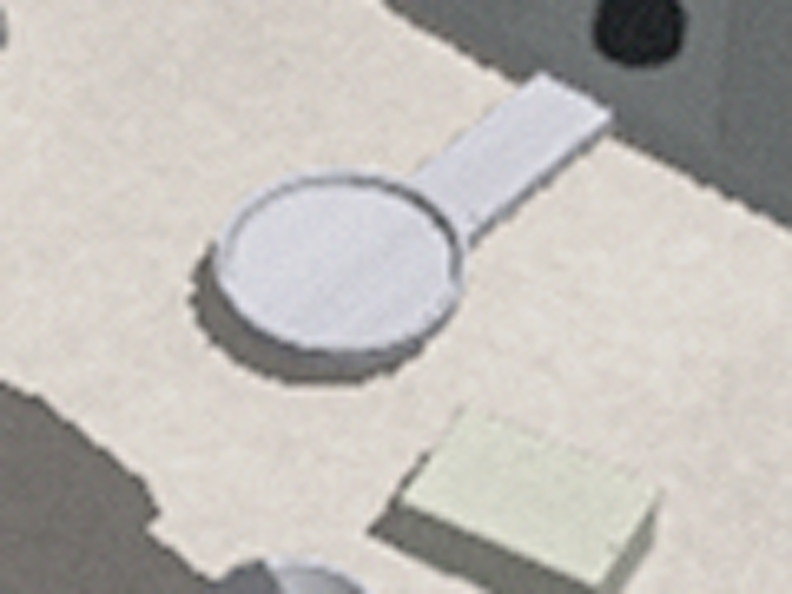

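View pics/m_top.png

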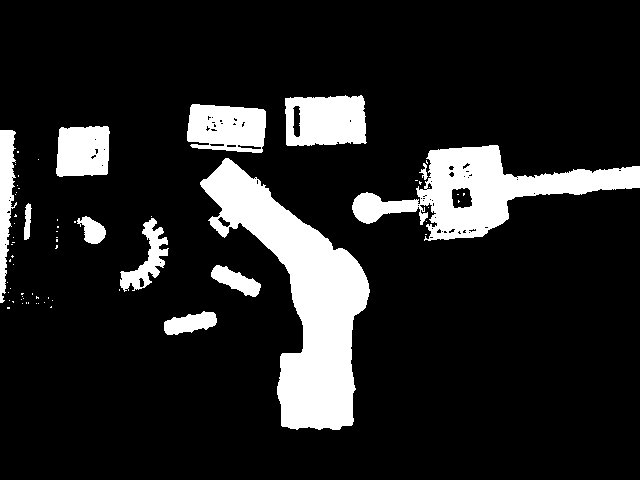

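Run:
```python
from h import *
s0,p,M=state()
t=cam("top");s=cam("side")
a=(330+248/6.6,170+247/6.6); b=(280+339/6.6,190+260/6.6)
print(onz(t,a,.032),onz(s,b,.032),tri([t,s],[a,b]))
# known check: robot grasp / pads not visible; arm direction
print("arm dir",onz(t,(330+350/6.6,170+247/6.6),.016),onz(t,(330+560/6.6,170+235/6.6),.016))
print("box",onz(t,(357,250),.034),"gall",onz(t,(320,245),.036))
```

```text
[ 0.55684025 -0.17653779  0.032     ] [ 0.55198357 -0.17377478  0.032     ] [ 0.55757348 -0.17770534  0.02527655]
arm dir [ 0.55932995 -0.22744256  0.016     ] [ 0.56284484 -0.32955538  0.016     ]
box [ 0.4205291  -0.13803719  0.034     ] gall [ 0.43878454 -0.02256357  0.036     ]
```

Emit:
step_arm(linear=[[2,-10,3],[5,-15,7],[9,-15,12],[13,-5,18],[16,0,22]], yaw=[0,0,0,0,0], grip=[0,0,0,0,0])

```text
time: 11.4
ee_pos: [0.5181, 0.1179, 0.4022]
eef_rot: [-0.259, 0.257, -0.658, 0.659]
ft_force: [0.5, -0.1, -6.8]
opening: 0.0549
```

Emit:
step_arm(linear=[[17,0,24],[17,0,24],[17,0,24],[17,0,24],[17,0,24]], yaw=[0,0,0,0,0], grip=[0,0,0,0,0])

```text
time: 11.9
ee_pos: [0.5365, -0.0296, 0.4011]
eef_rot: [-0.258, 0.257, -0.658, 0.659]
ft_force: [0.9, 0.0, -5.8]
opening: 0.0546
```

Emit:
step_arm(linear=[[16,0,22],[13,0,18],[9,0,12],[5,0,7],[2,0,3]], yaw=[0,0,0,0,0], grip=[0,0,0,0,0])

```text
time: 12.4
ee_pos: [0.5454, -0.1044, 0.4001]
eef_rot: [-0.257, 0.257, -0.659, 0.659]
ft_force: [-0.2, 1.1, -5.4]
opening: 0.0548
```

Run:
```python
from h import *
w=cam("wrist"); save(w,"w13.png");s=cam("side"); save(s,"s13.png",(220,60,460,240),3.3)
s0,p,M=state(); print(p,M.round(3),np.array(s0["ft_force"]).round(2),s0["opening"],s0["qpos"].round(2) if hasattr(s0["qpos"],"round") else s0["qpos"])
D=np.array([.553,-.175,p[2]]); print("need mm tool",(M.T@(D-p)*1000).round(1))
g=p+M@[0,.147,0]
print("vertical-hang tip proj",proj(w,g-[0,0,.126]),"band proj",proj(w,g),"side:",proj(s,g),proj(s,g-[0,0,.126]),proj(w,[.553,-.175,.032]))
```

```text
[ 0.5454606  -0.10335298  0.39991337] [[-0.735  0.     0.678]
 [-0.678  0.    -0.735]
 [-0.    -1.    -0.   ]] [ 0.23  0.49 -5.25] 0.054679301367320535 [ 0.56  0.45 -0.59  1.77  0.28  1.01 -0.96]
need mm tool [43.1 -0.  57.8]
vertical-hang tip proj [320.6677196  233.12970575] band proj [320.26648554 315.2017775 ] side: [312.34733011 179.96549173] [313.33888742 218.7872481 ] [377.42332685 249.95670434]
```

View pics/w13.png

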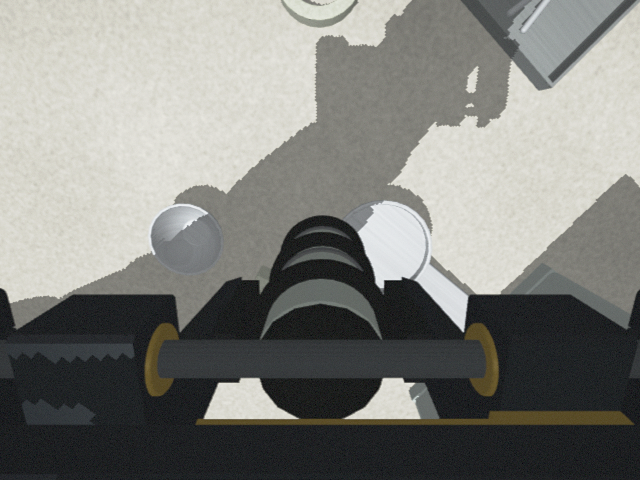

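View pics/s13.png

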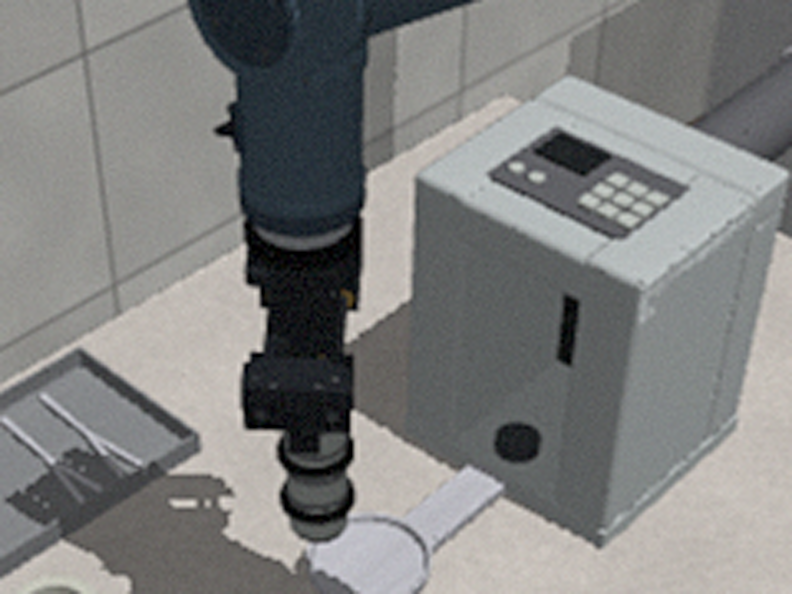

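Emit:
step_arm(linear=[[5,0,6],[11,0,14],[13,0,18],[10,0,14],[4,0,6]], yaw=[0,0,0,0,0], grip=[0,0,0,0,0])

```text
time: 13.0
ee_pos: [0.5531, -0.1776, 0.3995]
eef_rot: [-0.256, 0.257, -0.659, 0.659]
ft_force: [-0.4, -0.8, -5.5]
opening: 0.0548
```

Emit:
step_arm(linear=[[0,8,0],[0,14,0],[0,18,0],[0,18,0],[0,14,0]], yaw=[0,0,0,0,0], grip=[0,0,0,0,0])

```text
time: 13.5
ee_pos: [0.5526, -0.174, 0.3255]
eef_rot: [0.257, -0.259, 0.659, -0.658]
ft_force: [-0.6, 0.1, -5.9]
opening: 0.0545
```

Emit:
step_arm(linear=[[0,10,0],[0,5,0],[0,2,0],[0,0,0],[0,0,0]], yaw=[0,0,0,0,0], grip=[0,0,0,0,0])

```text
time: 14.0
ee_pos: [0.5535, -0.1756, 0.3114]
eef_rot: [-0.258, 0.257, -0.658, 0.659]
ft_force: [0.6, -0.3, -6.1]
opening: 0.0547
```

Run:
```python
from h import *
w=cam("wrist"); save(w,"w14.png");s=cam("side"); save(s,"s14.png",(270,120,410,260),4.2)
s0,p,M=state(); print(p,np.array(s0["ft_force"]).round(2),s0["opening"])
g=p+M@[0,.147,0]
print("side crop:",[(proj(s,q)-[270,120])*4.2 for q in (g,g-[0,0,.126],[.553,-.175,.024])])
```

```text
[ 0.55341572 -0.17558419  0.31134846] [-0.95  0.61 -5.18] 0.05496766736318682
side crop: [array([259.85371496, 302.46104371]), array([258.09128813, 449.77956341]), array([257.85702793, 466.2697994 ])]
```

View pics/w14.png

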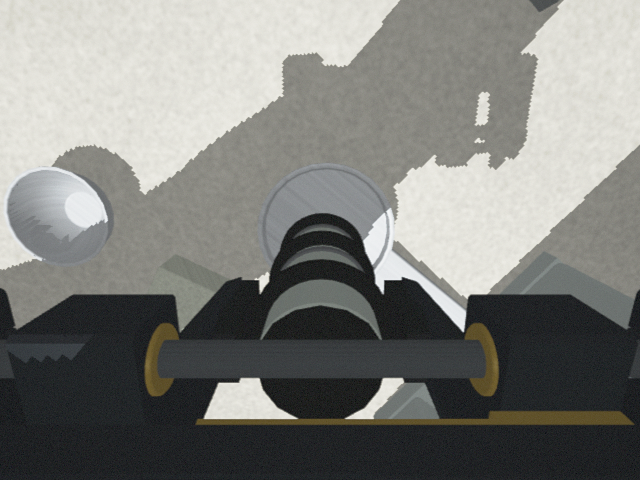

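View pics/s14.png

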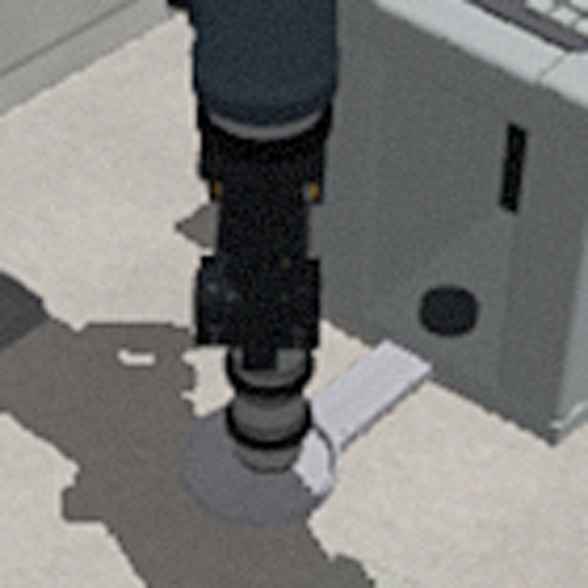

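Emit:
step_arm(linear=[[0,4,0],[0,4,0],[0,3,0],[0,1,0],[0,0,0]], yaw=[0,0,0,0,0], grip=[0,0,0,0,0])

```text
time: 14.6
ee_pos: [0.5537, -0.175, 0.2996]
eef_rot: [-0.258, 0.257, -0.658, 0.659]
ft_force: [-0.2, 1.0, 2.7]
opening: 0.0546
```

Emit:
step_arm(linear=[[0,1,0],[0,1,0],[0,0,0]], yaw=[0,0,0], grip=[0,0,0])

```text
time: 14.9
ee_pos: [0.5547, -0.1748, 0.2991]
eef_rot: [-0.259, 0.256, -0.658, 0.659]
ft_force: [-1.3, 2.8, 13.5]
opening: 0.0546
```

Emit:
step_arm(linear=[[0,-1.5,0],[0,0,0]], yaw=[0,0], grip=[0,0])

```text
time: 15.1
ee_pos: [0.5538, -0.1755, 0.2993]
eef_rot: [-0.258, 0.257, -0.658, 0.659]
ft_force: [-0.9, 2.4, 8.2]
opening: 0.0547
```

Run:
```python
from h import *
w=cam("wrist"); save(w,"w15.png");s=cam("side"); save(s,"s15.png",(270,120,410,260),4.2)
s0,p,M=state(); print(p,np.array(s0["ft_force"]).round(2),s0["opening"])
g=p+M@[0,.147,0]
print([(proj(s,q)-[270,120])*4.2 for q in (g,g-[0,0,.046],g-[0,0,.126])])
```

```text
[ 0.55384789 -0.17544079  0.29928456] [-0.3   0.94  7.66] 0.05451803876847553
[array([258.8356234 , 317.13824439]), array([258.19406754, 372.5922516 ]), array([257.15419596, 462.47537678])]
```

View pics/w15.png

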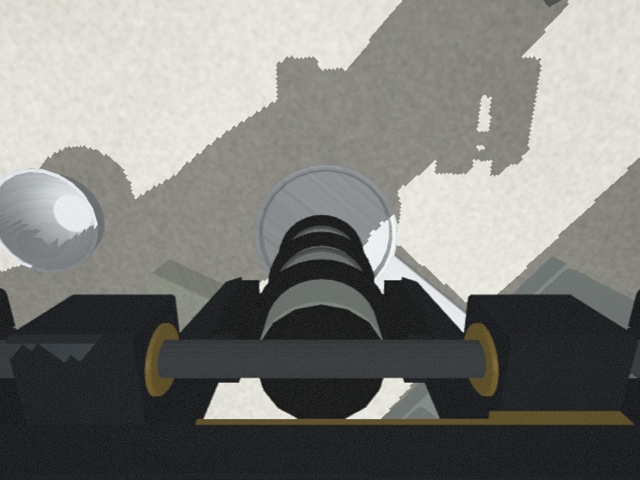

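View pics/s15.png

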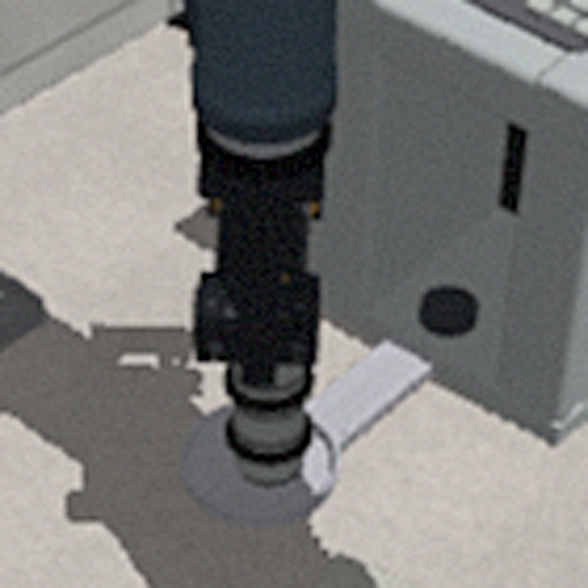

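Emit:
step_arm(linear=[[0,0,0],[0,0,0],[0,0,0],[0,0,0],[0,0,0]], yaw=[0,0,0,0,0], grip=[0.72,0.8,0.9,1,1])

```text
time: 15.7
ee_pos: [0.5531, -0.1756, 0.298]
eef_rot: [0.257, -0.257, 0.659, -0.659]
ft_force: [0.5, 0.8, 0.2]
opening: 0.088
```

Emit:
step_arm(linear=[[0,0,0],[0,0,0],[0,0,0],[0,0,0],[0,0,0]], yaw=[0,0,0,0,0], grip=[1,1,1,1,1])

```text
time: 16.2
ee_pos: [0.5532, -0.1755, 0.2982]
eef_rot: [0.257, -0.257, 0.659, -0.659]
ft_force: [0.8, 0.7, -0.4]
opening: 0.0879
```

Run:
```python
from h import *
w=cam("wrist"); save(w,"w16.png");s=cam("side"); save(s,"s16.png",(270,120,410,260),4.2)
s0,p,M=state(); print(p,np.array(s0["ft_force"]).round(2),s0["opening"])
```

```text
[ 0.55314179 -0.17549832  0.29821816] [-0.2   0.52  0.63] 0.08804223087822412
```

View pics/w16.png

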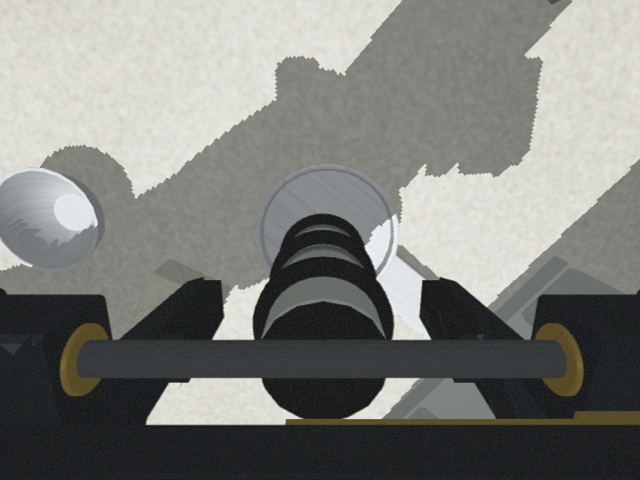

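View pics/s16.png

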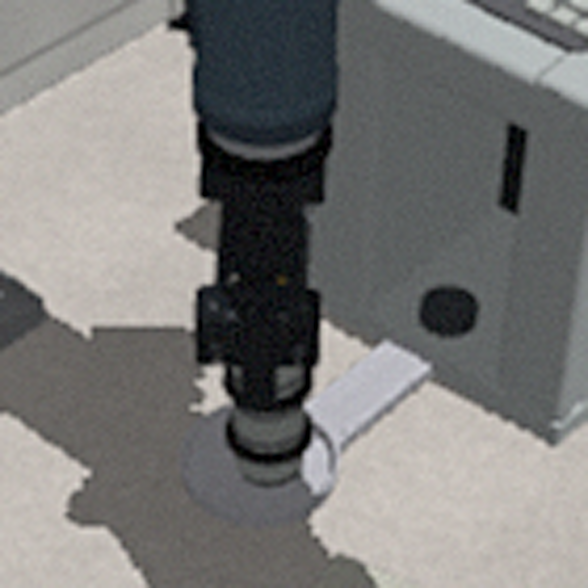

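Emit:
step_arm(linear=[[0,-8,0],[0,-15,0],[0,-25,0],[0,-35,0],[0,-35,0]], yaw=[0,0,0,0,0], grip=[1,1,1,1,1])

```text
time: 16.8
ee_pos: [0.553, -0.1753, 0.4187]
eef_rot: [-0.258, 0.257, -0.658, 0.659]
ft_force: [0.1, -0.5, 0.6]
opening: 0.0883
```

Emit:
step_arm(linear=[[10,-20,0],[40,0,0],[40,0,0],[40,0,0],[20,0,0]], yaw=[0,0,0,0,0], grip=[1,1,1,1,1])

```text
time: 17.3
ee_pos: [0.4403, -0.2797, 0.4375]
eef_rot: [-0.256, 0.257, -0.658, 0.66]
ft_force: [0.2, -0.4, 0.5]
opening: 0.0883
```

Emit:
step_arm(linear=[[0,0,0],[0,0,0],[0,0,0],[0,0,0],[0,0,0]], yaw=[0,0,0,0,0], grip=[1,1,1,1,1])

```text
time: 17.8
ee_pos: [0.4435, -0.2764, 0.4363]
eef_rot: [0.258, -0.258, 0.658, -0.658]
ft_force: [-0.3, 0.0, 0.8]
opening: 0.088
```

Run:
```python
from h import *
for k,(n,b,z) in enumerate((("wrist",None,1),("side",(270,120,410,260),4.2),("top",None,1))):
    w=cam(n); save(w,n+"17.png",b,z)
    for q in ([.553,-.175,.024],[.553,-.175,.104],[.553,-.175,.184]):
        u=proj(w,q); print(n,(u-(b[:2] if b else 0))*z)
```

```text
wrist [321.38647707  53.62160346]
wrist [321.43096372  30.30848532]
wrist [321.5093696  -10.77992431]
side [257.85702793 466.2697994 ]
side [258.92789345 376.61841178]
side [260.09990499 278.49921914]
top [366.93887535 209.17719394]
top [369.00941233 203.32037316]
top [371.2743956  196.91353222]
```

View pics/wrist17.png

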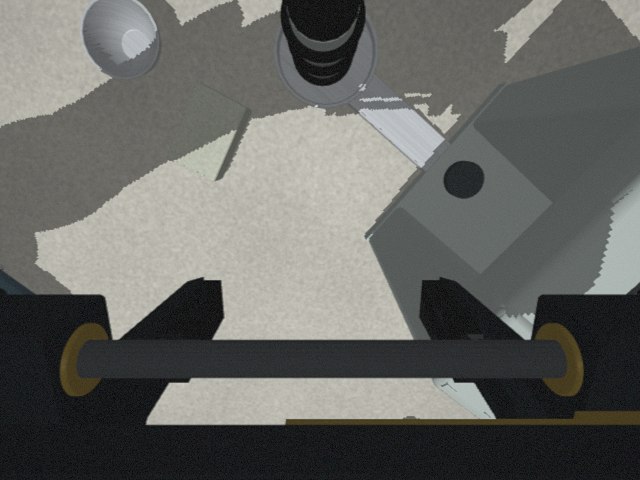

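View pics/side17.png

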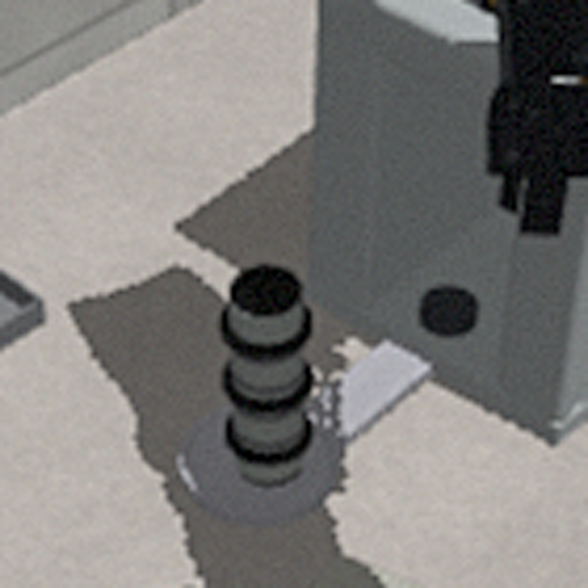

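View pics/top17.png

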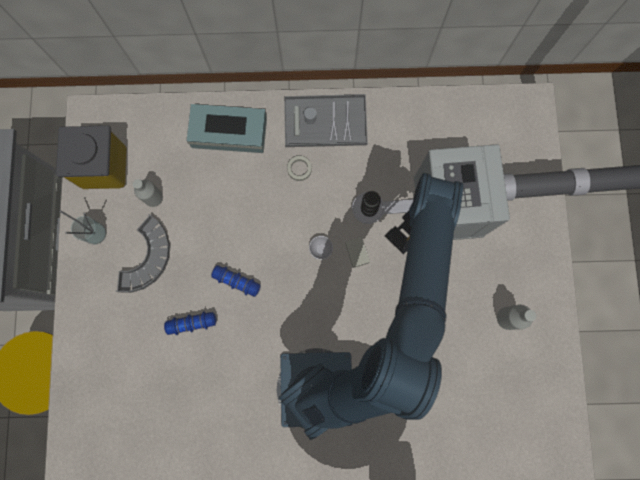

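Emit:
step_arm(linear=[[0,0,0],[0,0,0],[0,0,0],[0,0,0],[0,0,0]], yaw=[0,0,0,0,0], grip=[1,1,1,1,1])

```text
time: 18.45
ee_pos: [0.4429, -0.2773, 0.4362]
eef_rot: [0.257, -0.257, 0.659, -0.659]
ft_force: [0.6, -0.4, -0.1]
opening: 0.0879
```

Run:
```python
from h import *
def meas():
    s=cam("side"); g=cv2.cvtColor(s["frame"],cv2.COLOR_RGB2GRAY)[175:240,318:350]
    m=(g<40).astype(np.uint8); n,l,st,c=cv2.connectedComponentsWithStats(m)
    return [(c[i].round(2)+[318,175]).tolist()+[int(st[i,4])] for i in range(1,n) if st[i,4]>20]
print(meas()); print(meas()); print(meas()); s=sense(); print(s["time"],np.array(s["ft_force"]).round(2),np.array(s["dq"]).round(3))
```

```text
[[333.08, 188.74, 149], [332.93, 200.95, 88], [333.34, 213.65, 83], [333.56, 226.17000000000002, 63]]
[[333.05, 188.76, 147], [332.81, 201.07, 86], [333.38, 213.72, 81], [333.37, 226.06, 62]]
[[333.12, 188.79, 147], [332.97, 201.15, 88], [333.18, 213.72, 80], [333.5, 226.12, 66]]
18.6 [-0.61  0.08  0.11] [-0.     0.002 -0.     0.001  0.002  0.     0.001]
```

The carrier is still, the four black marks are in line (columns 333.1 to 333.5), and the robot is clear. I'm handing the job in.

```bash
python3 -c "
from plant import bot
print(bot.sign_off())"
```

```text
the job is handed in; nothing more can be done
None
```

The carrier now stands upright in the send dish with its loaded end down, and I handed the job in at about 18.6 s. The sign-off reports no verdict.

- **Finding the load:** I lifted the carrier about 35 mm by its middle band, and the end nearer the robot dipped. I then laid it back flat and let go.
- **Standing it in the dish:** I took the far (light-end) band with 22 N, and the carrier swung upright as it rose. I set it down in the dish; the wrist sensor read at most about 14 N at the ends of the moves. I then opened the fingers and moved clear.

**Last checks:**
- **Position:** it stands about 6 mm from the dish centre and leans about 2 degrees, both read from the side view only.
- **At rest:** three side pictures in a row agreed within about 0.2 pixel.
- **Robot clear:** the wrist force was within sensor noise.
- **Bystanders:** the tape and bowl look unmoved. The carton lay partly in shadow in the last views, but nothing was moved near it.

**Disagreement:** the cameras differed by up to about 9 mm on positions along x (ahead of the robot), the top view reading further out than the side view. I relied on the wrist view for the grasps. For the dish I took a point between the top and side readings, which the wrist view then confirmed.

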